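Pack the turned axle and snap the sealed case shut

ROBOT

A 6-joint arm with a two-finger parallel gripper is mounted at the origin on the work surface. World frame = base frame: x ahead of the robot, y to its left, z up, the work surface at z = 0. Lengths are in m, angles in rad, forces in N, time in s.
With the tool pointing down it reaches from about 0.2 to 0.875 m from the base axis. Payload 3.4 kg.
Tool frame: the origin (TCP) lies midway between the tips of the shut fingers; the grasp point (between the pads) lies 19 mm behind it; y points along the fingers, z is the direction in which the jaws open and shut, and the axes are right-handed (so a half turn about y gives the same grasp; the last joint's range is limited). The gripper opens to 94 mm and grips with 3 to 60 N. Pads are 16 mm wide; open, the fingers measure 119 mm over their backs; the gripper's body (75 mm by 177 mm) begins 78 mm behind the grasp point.
Start: joints at [1.043, 0.276, 1.505, -0, 1.361, -0.121], TCP at [0.228, 0.528, 0.205] pointing down, gripper open.
Joint ranges: [-2.89, 2.89], [-0.75, 2.08], [0.22, 2.7], [-1.18, 4.32], [0.11, 2.71], [-2.7, 2.7]. Speed limits (rad/s): [2.57, 2.57, 3.14, 3.14, 3.14, 3.14].

INTERFACE

Orientations are given as [roll, pitch, yaw] about the fixed x, y, z axes, in that order (R = Rz(yaw) Ry(pitch) Rx(roll)).
In Python, from rig import env gives the robot as it stands. The module is installed in compiled form; this text tells all that it offers. Calls block until the motion is done:
- env.move_ptp(position, orientation): joint-space move of the TCP to a pose.
- env.move_linear(position, attitude=None, speed=0.15, guard=None): straight line of the TCP; attitude=None keeps the orientation; speed is the mean speed in m/s. With guard (N) it stops when the force on the tool has changed by that much, and returns True; else False.
- env.movej(angles): joint-space move.
- env.move_gripper(opening, f_grip=None): opening from 0.0 (shut) to 1.0 (fully open); f_grip is the grip in N (None keeps the last); returns when the fingers have stopped.
- env.pause(seconds).
- env.solve_ik(position, orientation): joint angles nearest the present ones, or None.
- env.read_camera(name): name is "scene" or "side" or "wrist"; returns (picture, depth): 420x560x3 uint8, red, green, blue; 420x560 float32, m along the optical axis (not along the pixel's ray), 0 where there is no reading.
- env.calibration(name): a dict with "fx", "fy", "cx", "cy" (pixels), "T" (4x4, takes a point from camera to world coordinates). Camera axes: x right, y down, z forward; pixel columns grow to the right and rows downward; lengths in m; the calibration is good to about 2 mm. A picture is of the moment at which its call begins: read the wrist's pose just before it. calibration takes no time and is no camera call; for the wrist camera it gives the pose at the moment of the call.
A pose or a line that the arm cannot do raises env.PlanningError and nothing moves.
- env.job_done(): hands the job in, once; it reports no verdict.
Readings, each from a call of its own:
- env.get_time(): time.
- env.get_joint_positions(): joint angles.
- env.get_joint_velocities(): joint speeds.
- env.get_joint_torque(): joint torques, N m.
- env.get_eef_pos(): TCP position.
- env.get_orientation(): TCP orientation.
- env.get_ft_force(): force on the tool from outside, world axes, zero at the start.
- env.get_moment(): the same for the moment, N m.
- env.get_grip_width(): opening from 0.0 (shut) to 1.0 (fully open).
Only numpy, scipy, OpenCV 4.12 (cv2) and the standard library are available. Lean on these libraries where they do the work, as an engineer would, in place of code of your own. Each camera call takes 0.05 s, during which the arm holds its last target. There are 200 camera calls.

TASK

Lift the loose steel axle off its wooden rack and set it down, without dropping it, in the empty groove of the blue case so that it lies still beside the brass one. Then close the orange lid and press it down against its rubber gasket until the yellow spring catch snaps over it and holds it shut by itself. Leave the brass axle in its groove and do not disturb the other things on the bench.

Things in the scene. Friction and masses are not known exactly. Their poses are not given: they have to be found in the camera images.
- case: Blue open-topped case fixed to the bench, outside 170 (x) x 160 (y) x 65 mm high, walls 5 mm. Origin: centre of its underside. Its -x side (front, with the yellow catch) faces roughly the robot; the lid hinge runs along y on the far (+x) rim. Its black ribs run along y at x = -35 and +35 mm; between them the space is open down to the floor, 5 mm above the bench.
- groove_free (a point): Centre of the axle when it lies in the empty groove: at x 0, y +30 mm, 45 mm above the case's underside (20 mm below the rim). Axes as the case; the groove runs along x. The groove is a V on each rib, mouth about 33 mm wide, that centres an axle laid within about 8 mm; the inner side wall is 45 mm away and the brass axle's centre 60 mm away.
- groove_taken (a point): The same point of the other groove, at case y -30 mm; the brass axle lies there.
- axle: Plain round steel axle, 16 mm diameter, 110 mm long, about 0.17 kg, lying level on the rack. Origin at its centre, x along its length (either end is alike). It may turn about x.
- brass_axle: Identical axle of brass, already lying in the case's other groove; it must stay there.
- rack: Light wooden rack fixed to the bench, base 100 (x) x 70 (y) x 10 mm, with two notched ribs at x = -35 and +35 mm that hold the axle along x, its centre 40 mm above the bench. Origin: centre of the underside. Between the ribs there is 30 mm free under the axle's centre line. It may stand on either side of the case.
- lid (a joint): Lid angle, rad: 0 = fully down, 1.57 = upright; starts 1.45 to 1.8. Its stiff hinge (0.2 N m friction) holds it where it is left. The catch's slope is met at about 0.075 rad, the gasket at about 0.04; pressing at lid_press takes up to about 15 N, down to about 0.008, where the catch snaps. Caught, it stays at about 0.012; not caught, it rises above 0.02 and the catch stays pushed out.
- lid_hinge (a point): Point on the lid's hinge line, mid-way along the far rim (case x +85 mm, 66 mm up), level with the lid's inner face. Axes as the case. At lid angle a, a point of the inner face r from the hinge is at x = -r cos a, z = r sin a from here; the outer face lies 8 mm further out.
- lid_edge (a point): Middle of the lid's free edge on its outer face, 170 mm from the hinge. The lid is an orange frame 160 mm wide (y), 8 mm thick, with a clear window; its outer face is up when closed. A tongue 40 mm wide, 5 mm thick sticks out 8 mm beyond the edge. Axes turn with the lid: z is the outer face's normal, x points to the hinge.
- lid_press (a point): Where to press: on the orange outer face, 150 mm from the hinge, in the middle. Axes turn with the lid, as lid_edge.
- latch (a joint): Yellow spring catch on the case's front, m: 0 = at rest (sprung in); the descending lid tongue pushes it outwards (towards case -x) by about 5 mm and it springs back over the tongue to 0. It needs no handling.
- latch_nose (a point): Inner tip of the catch's nose, 36 mm wide, at case x -88 mm, 74 mm above the case's underside; its top slopes up and outwards to 87 mm.
- plank: Bystander: drilled wood plank 130 x 90 x 18 mm, flat on the bench on the side of the case away from the rack. Origin at the underside's centre.
- screwdriver: Bystander: blue screwdriver.
- oil: Bystander: yellow bottle, 52 mm diameter, 120 mm high.
- mug: Bystander: white mug, 76 mm diameter, 85 mm high.
- tape: Bystander: black tape roll, 90 mm diameter, 24 mm high.
- wrench: Bystander: steel wrench.
- offcut: Bystander: wood offcut 90 x 45 x 30 mm.

How it is judged:
On the way, in this order (a step that is already met when the one before it is completed fails the run):
1. the steel axle lies in the empty groove, let go and still, with the lid still open (x of axle in the frame of groove_free between -0.018 and 0.018 m and y of axle in the frame of groove_free between -0.004 and 0.004 m and z of axle in the frame of groove_free between -0.004 and 0.004 m and angle between the x axis of axle and the x axis of groove_free, either way round below 0.08 rad and linear speed of axle below 0.02 m/s and contact force between axle and the fingers below 0.05 N and value of joint lid above 0.6 rad), for 0.2 s.
2. the lid is pressed down and the catch has snapped over it (value of joint lid below 0.02 rad and value of joint latch below 0.002 m), for 0.2 s.
At the end, for the whole second after the job is handed in: Lid held shut by the catch (lid below 0.02 rad, catch within 2 mm of rest) and each axle at rest in its groove: centre within 18 mm along the groove and 4 mm across it and in height, aligned within 0.08 rad (all of step 2 and x of axle in the frame of groove_free between -0.018 and 0.018 m and y of axle in the frame of groove_free between -0.004 and 0.004 m and z of axle in the frame of groove_free between -0.004 and 0.004 m and angle between the x axis of axle and the x axis of groove_free, either way round below 0.08 rad and x of brass_axle in the frame of groove_taken between -0.018 and 0.018 m and y of brass_axle in the frame of groove_taken between -0.004 and 0.004 m and z of brass_axle in the frame of groove_taken between -0.004 and 0.004 m and angle between the x axis of brass_axle and the x axis of groove_taken, either way round below 0.08 rad and linear speed of each of axle, brass_axle below 0.02 m/s); the robot touches nothing.
It fails at once if the steel axle is dropped (falls freely at more than 0.6 m/s) (linear speed of axle above 0.6 m/s and contact force between axle and the fingers below 0.05 N).
It fails at once if the brass axle is knocked out of its groove (distance of brass_axle from where it was at the start of the episode above 0.03 m).
It fails at once if another thing on the bench is pushed more than 30 mm (distance of any of plank, screwdriver, oil, mug, tape, wrench, offcut from where it was at the start of the episode above 0.03 m).
It also fails if it takes over 64 s, if anything falls off the work surface, if the arm or the gripper's body presses on something with over 40 N, if the wrist force passes 120 N, or if a joint passes its speed limit or range.

## Working session

There is one attempt and no reset: what is moved stays moved. The work goes in short steps, each a Python script; the robot and the scene stay as the last script left them, time stands still between calls to the robot, and variables do not carry over. Pictures are saved under pics/ and viewed, about 8 in all and at most 12, crops included, and the job is handed in when it is done.

```bash
mkdir -p pics
cat > h.py <<'E'
import numpy as np, cv2
from rig import env
def snap(n,f):
    c=env.calibration(n); p,d=env.read_camera(n)
    cv2.imwrite('pics/'+f+'.png',p[:,:,::-1]); np.savez('pics/'+f+'.npz',p=p,d=d,K=np.array([c['fx'],c['fy'],c['cx'],c['cy']]),T=c['T'])
def cloud(f):
    z=np.load('pics/'+f+'.npz'); d=z['d']; fx,fy,cx,cy=z['K']; v,u=np.mgrid[:420,:560]
    P=np.stack([(u-cx)/fx*d,(v-cy)/fy*d,d],-1)@z['T'][:3,:3].T+z['T'][:3,3]
    return z['p'],d,P
E
python3 - <<'E'
from h import *
for n in ['scene','side']:
    snap(n,n+'0'); c=env.calibration(n); print(n,c['fx'],np.round(c['T'],3).tolist())
a=[cv2.imread(f'pics/{n}0.png') for n in ['scene','side']]
print(env.get_orientation(),env.get_time())
for n in ['scene','side']:
    p,d,P=cloud(n+'0'); print((d>0).mean())
E
```

```text
scene 384.97468340052745 [[-0.95, 0.241, -0.198, 0.799], [0.312, 0.736, -0.601, 0.677], [0.001, -0.633, -0.774, 0.965], [0.0, 0.0, 0.0, 1.0]]
side 460.19518061128474 [[0.912, -0.239, 0.333, 0.192], [-0.41, -0.555, 0.724, -0.892], [0.012, -0.797, -0.604, 0.812], [0.0, 0.0, 0.0, 1.0]]
[-1.57237029e+00  1.96839988e-04 -4.06784911e-01] 0.1
0.9960331632653061
0.9960884353741497
```

View pics/scene0.png

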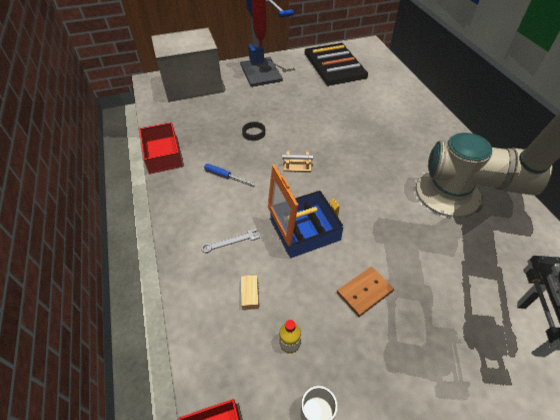

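View pics/side0.png

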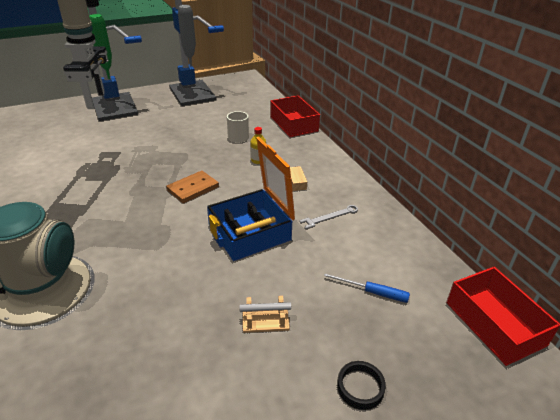

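The scene view shows the axle on its rack at (297,156), the case at (305,225) with the lid open, and the plank at (365,290). The side view shows the axle at (265,306) and the case at (250,228), with the brass axle in the groove nearer the rack.

Run:
```python
from h import *
for f,ax,cs in [('scene0',(297,156),(305,225)),('side0',(265,306),(250,228))]:
    p,d,P=cloud(f); hsv=cv2.cvtColor(p,cv2.COLOR_RGB2HSV).astype(int); v,u=np.mgrid[:420,:560]
    near=lambda c,r:(abs(u-c[0])<r)&(abs(v-c[1])<r)
    Z=P[...,2]
    m=near(cs,60)&(hsv[...,0]>105)&(hsv[...,0]<130)&(hsv[...,1]>130)
    r=m&(abs(Z-.065)<.005)
    q=P[r][:,:2].astype(np.float32); rect=cv2.minAreaRect(q); print(f,'rim',len(q),np.round(rect[0],4),np.round(rect[1],4),rect[2])
    a=near(ax,35)&(Z>.036)&(hsv[...,1]<60)&(Z<.06)
    q=P[a]; 
    c=q[:,:2].mean(0); w,V=np.linalg.eigh(np.cov(q[:,:2].T)); t=(q[:,:2]-c)@V[:,1]; n=(q[:,:2]-c)@V[:,0]
    print('axle',len(q),q.mean(0),Z[a].max(),'dir',np.degrees(np.arctan2(V[1,1],V[0,1])),t.min(),t.max(),np.ptp(n),'mid',c+V[:,1]*(t.min()+t.max())/2)
    o=near(cs,90)&(hsv[...,0]>5)&(hsv[...,0]<16)&(hsv[...,1]>150)&(Z>.07)
    q=P[o]; print('lid',len(q),q.min(0),q.max(0)); 
    c=q.mean(0);U,S,W=np.linalg.svd(q-c,full_matrices=False); print('normal',W[2],S/np.sqrt(len(q)),c)
    y=near(cs,60)&(hsv[...,0]>18)&(hsv[...,0]<30)&(hsv[...,1]>150); q=P[y]; print('yellow',len(q),np.median(q,0))
```

```text
scene0 rim 18 [0.4917 0.0635] [0.1865 0.0834] 35.343994140625
axle 118 [ 0.44546939 -0.28517066  0.04334563] 0.05137700217149099 dir 160.1105266900042 -0.05179930596053986 0.054854258351851 0.02449327118630166 mid [ 0.44403303 -0.28465101]
lid 720 [ 0.57499985 -0.07218906  0.07044505] [0.79947587 0.67707244 0.96523195]
normal [ 0.99026712 -0.11713138 -0.07517489] [0.12104668 0.05741016 0.01708476] [0.59493404 0.02823792 0.1857285 ]
yellow 123 [ 0.42595769 -0.0204749   0.07424237]
side0 rim 385 [ 0.515  -0.0037] [0.1716 0.1636] 5.069043159484863
axle 350 [ 0.44137892 -0.29132991  0.04573269] 0.051701462490303385 dir 159.96597389095194 -0.0536168739765935 0.05398990532364098 0.022147124689374395 mid [ 0.44120369 -0.29126602]
lid 866 [ 0.19215031 -0.89247648  0.07000582] [0.61322289 0.08233936 0.81173169]
normal [ 0.95731261 -0.11099701  0.26689366] [0.10240102 0.05774969 0.01641012] [ 0.58765274 -0.0182169   0.17403293]
yellow 374 [ 0.47718493 -0.03143761  0.05259624]
```

Run:
```python
from h import *
R=-np.pi/2
env.move_ptp([.43,0,.36],[R,0,0]); snap('wrist','w_case'); print(np.round(env.calibration('wrist')['T'],3).tolist())
env.move_ptp([.442,-.289,.24],[R,0,np.radians(-20)]); snap('wrist','w_ax')
print(env.get_time(),env.get_joint_positions())
a=[cv2.imread(f'pics/{n}.png') for n in ['w_case','w_ax']]
cv2.imwrite('pics/both.png',cv2.resize(np.hstack(a),(800,300),interpolation=cv2.INTER_AREA))
p,d,P=cloud('w_ax'); Z=P[...,2]; hsv=cv2.cvtColor(p,cv2.COLOR_RGB2HSV).astype(int)
a=(Z>.0405)&(Z<.055)&(hsv[...,1]<60)&(np.hypot(P[...,0]-.442,P[...,1]+.289)<.08); q=P[a]
r=cv2.minAreaRect(q[:,:2].astype(np.float32)); print('axle',len(q),r,Z[a].max())
p,d,P=cloud('w_case'); Z=P[...,2]; hsv=cv2.cvtColor(p,cv2.COLOR_RGB2HSV).astype(int)
m=(hsv[...,0]>105)&(hsv[...,0]<130)&(hsv[...,1]>130)&(abs(Z-.065)<.004)&(P[...,0]<.63); q=P[m]
print('rim',len(q),cv2.minAreaRect(q[:,:2].astype(np.float32)),np.median(q[:,2]))
```

```text
[[-0.003, 0.963, 0.27, 0.352], [1.0, 0.003, 0.001, 0.001], [-0.0, 0.27, -0.963, 0.538], [0.0, 0.0, 0.0, 1.0]]
3.5 [-7.08990049e-01  1.85576085e-01  1.53973511e+00  6.71211061e-04
  1.41495952e+00 -1.93247421e+00]
axle 1499 ((0.44329431653022766, -0.2875857949256897), (0.01568015292286873, 0.11017155647277832), 69.83589172363281) 0.04953330082871049
rim 434 ((0.5160049200057983, -0.0025704950094223022), (0.1695755273103714, 0.15764901041984558), 4.914597511291504) 0.06383813622930526
```

View pics/both.png

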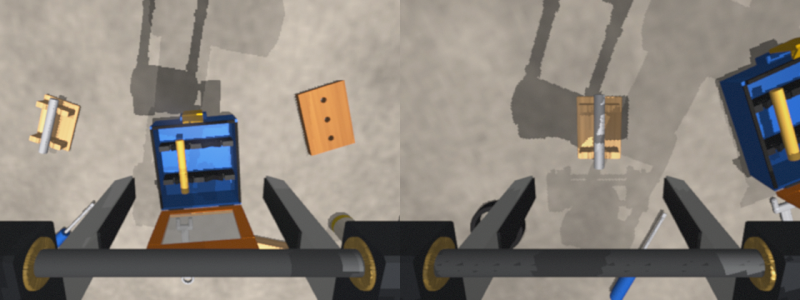

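Wrist views: the axle lies level on the rack, seen from above at about (600,130). The case is in the middle with the empty groove on its +y side. The measured sizes agree with those given: axle 110 x 15.7 mm, case rim 169.6 x 157.6 mm. Next I grasp and place.

Run:
```python
from h import *
R=-np.pi/2; yA=np.radians(-20.16)
env.move_gripper(.5,f_grip=25)
env.move_linear([.4433,-.2876,.08],[R,0,yA])
env.move_linear([.4433,-.2876,.021],speed=.08,guard=8)
print('eef',env.get_eef_pos())
env.move_gripper(0.0,f_grip=25); print('width',env.get_grip_width()*94)
f0=env.get_ft_force()
env.move_linear([.4433,-.2876,.08],speed=.08)
env.move_linear([.4433,-.2876,.22])
print('width',env.get_grip_width()*94, 'dF',env.get_ft_force()-f0,env.get_time())
env.move_ptp([.42,.02,.24],[R,0,np.radians(4.95)])
snap('wrist','held'); snap('scene','scene1'); snap('side','side1')
p,d,P=cloud('held'); Z=P[...,2]
print(env.get_eef_pos(),env.get_orientation(),env.get_time())
# precise lid plane from uncluttered views
c0=np.array([.5155,-.003]); t=np.radians(4.95); RR=np.array([[np.cos(t),np.sin(t)],[-np.sin(t),np.cos(t)]])
for f in ['scene1','side1','w_case']:
    p,d,P=cloud(f); hsv=cv2.cvtColor(p,cv2.COLOR_RGB2HSV).astype(int)
    L=(P[...,:2]-c0)@RR.T; z=P[...,2]
    m=(d>0)&(hsv[...,0]>4)&(hsv[...,0]<18)&(hsv[...,1]>140)&(z>.09)&(z<.3)&(abs(L[...,0]-85)<85.2)&(abs(L[...,1])<.1)&(L[...,0]>.02)&(L[...,0]<.2)
    x=L[...,0][m]; zz=z[m]; 
    if len(x)>50:
        k=np.polyfit(zz,x,1); res=x-np.polyval(k,zz); print(f,len(x),'x at z=.066',np.polyval(k,.066),'angle',np.pi/2+np.arctan(k[0]),res.std(),zz.max(),x.min(),x.max(),L[...,1][m].min(),L[...,1][m].max())
```

```text
eef [ 0.4436678  -0.28788898  0.02133629]
width 15.597280759694078
width 15.284366231990465 dF [ 1.93007046  2.1543897  -3.23886569] 9.0417
[0.420482   0.01898564 0.23977796] [-1.57107083e+00  3.47891148e-04  8.45532219e-02] 10.375
scene1 639 x at z=.066 0.09316936471874049 angle 1.4422495173453327 0.0021928297300800935 0.2444381726063677 0.06447563501894871 0.09113026891887054 -0.07949233832148124 0.08274042550998972
side1 768 x at z=.066 0.08605015181936582 angle 1.4519031205386892 0.0021599691087107894 0.24556643054098137 0.0626779271219166 0.08794419565525279 -0.08381805307907256 0.07994532643967016
w_case 2707 x at z=.066 0.08620997363286868 angle 1.449873391181564 0.00038292369484530973 0.23126659044783587 0.06528958175239287 0.08356092406707656 -0.07738531545175834 0.08072236235281938
```

View pics/side1.png

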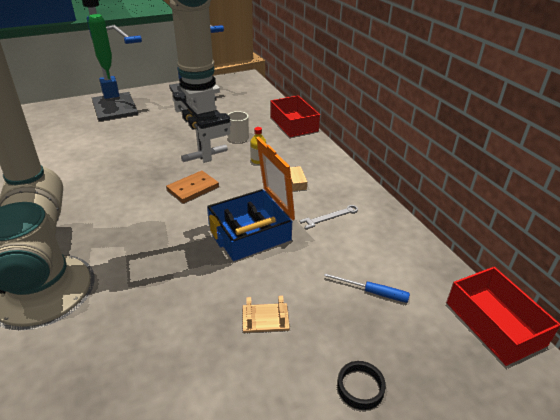

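The side view shows the steel axle held level in the gripper at (205,155), the rack empty at (265,315) and the lid still open. I lower it into the groove now.

Run:
```python
from h import *
R=-np.pi/2; t=np.radians(4.95)
c0=np.array([.5155,-.003]); Rm=np.array([[np.cos(t),-np.sin(t)],[np.sin(t),np.cos(t)]])
g=c0+Rm@[-.006,.030]; print(g)
env.move_linear([*g,.2],[R,0,t]); env.move_linear([*g,.05],speed=.1)
print(env.get_ft_force())
hit=env.move_linear([*g,.0255],speed=.03,guard=4); print(hit,env.get_eef_pos(),env.get_ft_force())
env.move_gripper(.25); env.move_gripper(.38); env.pause(.4)
env.move_linear([*g,.1],speed=.08); 
h=c0+Rm@[-.07,.03]
env.move_linear([*h,.24]); snap('wrist','w_placed')
print(env.get_time())
p,d,P=cloud('w_placed'); hsv=cv2.cvtColor(p,cv2.COLOR_RGB2HSV).astype(int); L=(P[...,:2]-c0)@Rm
Z=P[...,2]
for y0 in (.03,-.03):
    m=(d>0)&(abs(L[...,0])<.075)&(abs(L[...,1]-y0)<.02)&(Z>.046)&(Z<.06); q=L[m].astype(np.float32)
    print(y0,len(q),cv2.minAreaRect(q),Z[m].max())
```

```text
[0.50693379 0.02637039]
[-0.18399071  0.72848199 -1.86072432]
True [0.50647957 0.02629781 0.02617847] [-0.0301881  -0.51714051  3.77584282]
17.075
0.03 1376 ((-0.0063962191343307495, 0.031149327754974365), (0.1103830337524414, 0.03264462202787399), 0.3123945891857147) 0.05371138658447988
-0.03 639 ((-0.023089639842510223, -0.026478847488760948), (0.0556001141667366, 0.03401792421936989), 13.274209976196289) 0.054176897142700464
```

View pics/w_placed.png

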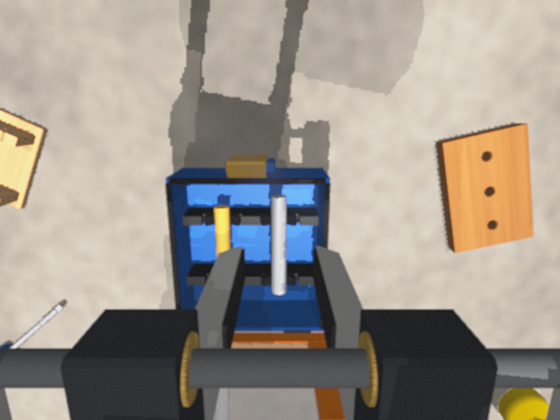

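The wrist view shows the steel axle in the empty groove at (278,245). It measures x -6 mm along the groove, top at 53.7 mm against 53 expected. The brass axle is undisturbed at (222,230). Next I swing the lid over from behind.

```bash
cat >> h.py <<'E'
R=-np.pi/2; t=np.radians(4.95)
c0=np.array([.5155,-.003]); Rm=np.array([[np.cos(t),-np.sin(t)],[np.sin(t),np.cos(t)]])
def W(x,y,z): return [*(c0+Rm@[x,y]),z]
def arc(a,r=.150,w=.010): return W(.086-r*np.cos(a)+(.008+w)*np.sin(a),0,.066+r*np.sin(a)+.008*np.cos(a))
E
python3 - <<'E'
from h import *
env.move_gripper(0.0,f_grip=20)
env.move_linear(W(-.07,.03,.33),[R,0,t]); env.move_linear(W(.13,0,.33))
hit=env.move_linear(W(.13,0,.21),guard=6); print(hit,env.get_eef_pos(),env.get_ft_force())
for a in np.arange(1.5,.14,-.15):
    hit=env.move_linear(arc(a),speed=.12,guard=15)
    print(round(a,2),hit,np.round(env.get_ft_force(),1))
    if hit: break
print(env.get_time()); snap('side','side2')
E
```

```text
False [0.64563087 0.00815489 0.21117208] [0.60216527 0.22503005 0.19014122]
1.5 False [ 0.6 -0.4 -0.3]
1.35 False [ 0.3 -0.4 -0.4]
1.2 False [0.9 1.3 0. ]
1.05 False [ 0.7 -0.6 -0. ]
0.9 False [0.2 0.9 0.4]
0.75 False [-0.1 -0.1  0. ]
0.6 False [ 0.4 -0.1 -0.3]
0.45 False [-0.2 -0.5  0.3]
0.3 False [0.3 0.4 0.3]
0.15 False [-0.6  0.3 -0.1]
24.5
```

View pics/side2.png

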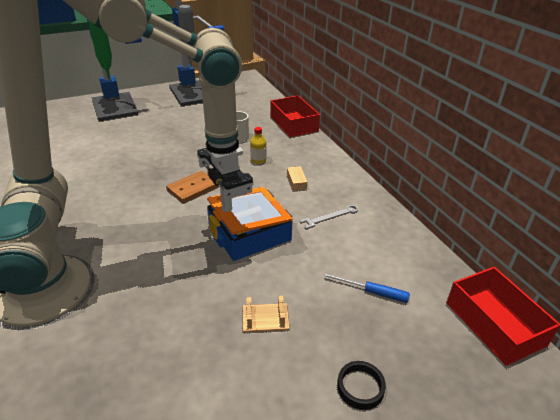

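The side view shows the lid swung nearly shut at (250,212), with the shut fingers on its front frame at (230,203). Next is the final press.

Run:
```python
from h import *
print(env.move_linear(arc(.08),speed=.04,guard=20),env.get_ft_force())
x,y,_=arc(0.0)
for z in (.080,.077,.0755,.074,.0725,.071):
    hit=env.move_linear([x,y,z],speed=.015,guard=28); print(z,hit,env.get_eef_pos()[2],np.round(env.get_ft_force(),1))
    if env.get_ft_force()[2]>26: break
env.pause(.3); print(env.get_ft_force())
env.move_linear(W(-.066,0,.13),speed=.06); env.move_linear(W(-.13,0,.30))
snap('wrist','w_shut'); print(env.get_time())
p,d,P=cloud('w_shut'); hsv=cv2.cvtColor(p,cv2.COLOR_RGB2HSV).astype(int); L=(P[...,:2]-c0)@Rm; Z=P[...,2]
m=(d>0)&(hsv[...,0]>4)&(hsv[...,0]<18)&(hsv[...,1]>140)&(abs(L[...,1])<.085)&(abs(L[...,0])<.1)&(Z>.06)&(Z<.12)
k=np.polyfit(L[...,0][m],Z[m],1); print('orange',m.sum(),'slope(angle)',-k[0],'z at -.08, .08',np.polyval(k,[-.08,.08]))
m=(d>0)&(hsv[...,0]>18)&(hsv[...,0]<32)&(hsv[...,1]>140)&(abs(L[...,1])<.04)&(L[...,0]<-.07)&(L[...,0]>-.13)
print('latch x range',L[...,0][m].min(),L[...,0][m].max(),Z[m].max())
```

```text
False [ 1.31095945 -0.96817018  2.37261249]
0.08 False 0.07998126145778313 [ 0.1 -0.1  2.6]
0.077 False 0.0771068119011874 [-0.1  0.   5.6]
0.0755 False 0.07577323606093538 [-0.5  0.6  7.6]
0.074 False 0.07456897583852722 [-1.3  0.2 10.3]
0.0725 False 0.07403861496503392 [-3.4  0.6 17.2]
0.071 False 0.0737740542155933 [-7.3  1.1 27.5]
[-6.29023088  0.61998947 27.62525821]
29.725
orange 3175 slope(angle) -0.0012495982156732807 z at -.08, .08 [0.07435571 0.07455565]
latch x range -0.10343657551461595 -0.07018231051160312 0.08790351108194328
```

View pics/w_shut.png

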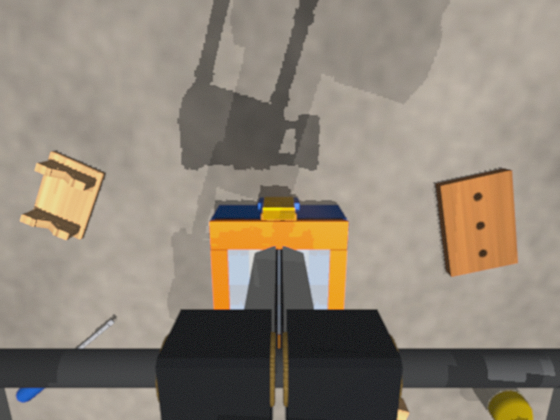

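The wrist view shows the lid flush on the case and the yellow catch over its front edge at (279,208). I check the catch against its resting position in the earlier pictures.

Run:
```python
from h import *
# same wrist pose as w_placed for a like-for-like comparison
env.move_linear(W(-.07,.03,.24),[R,0,t]); snap('wrist','w_cmp'); snap('side','side3')
for f in ['w_placed','w_cmp','w_shut','side0','side3']:
    p,d,P=cloud(f); hsv=cv2.cvtColor(p,cv2.COLOR_RGB2HSV).astype(int); L=(P[...,:2]-c0)@Rm; Z=P[...,2]
    m=(d>0)&(hsv[...,0]>19)&(hsv[...,0]<32)&(hsv[...,1]>140)&(abs(L[...,1])<.025)&(L[...,0]<-.08)&(L[...,0]>-.13)
    n=m&(Z>.078); print(f,'latch',m.sum(),np.round(np.percentile(L[...,0][m],[2,50]),4),'top part x',n.sum(),np.round(np.percentile(L[...,0][n],[5,50,95]),4),'z',Z[m].max())
    o=(d>0)&(hsv[...,0]>4)&(hsv[...,0]<18)&(hsv[...,1]>140)&(abs(L[...,1])<.085)&(abs(L[...,0])<.09)&(Z>.068)&(Z<.09)
    if f in('w_cmp','side3','w_shut'):
        q=L[o]; A=np.c_[q,np.ones(len(q))]; k=np.linalg.lstsq(A,Z[o],rcond=None)[0]; print('  lid',len(q),'angle',-k[0],'z at press',-.065*k[0]+k[2],np.ptp(q,0))
p,d,P=cloud('w_cmp');cv2.imwrite('pics/c.png',cv2.resize(p[120:240,180:340,::-1],None,fx=4,fy=4))
print(env.get_time(),env.get_ft_force())
```

```text
w_placed latch 797 [-0.1017 -0.0968] top part x 755 [-0.1013 -0.097  -0.089 ] z 0.35847961225767666
w_cmp latch 693 [-0.1028 -0.0981] top part x 530 [-0.1025 -0.0973 -0.0895] z 0.08817686719710155
  lid 7482 angle 0.010009703078302127 z at press 0.07488397954847333 [0.17436044 0.16007403]
w_shut latch 674 [-0.103  -0.1002] top part x 377 [-0.1028 -0.0978 -0.0897] z 0.08790351108194328
  lid 3113 angle 0.004716157616695584 z at press 0.07458032007900561 [0.17319219 0.15997145]
side0 latch 143 [-0.105  -0.1019] top part x 59 [-0.1041 -0.0996 -0.0902] z 0.09003823122080268
side3 latch 141 [-0.105  -0.1025] top part x 67 [-0.1044 -0.0998 -0.0915] z 0.43529770727227246
  lid 1375 angle 0.01045426213615199 z at press 0.07613324361597507 [0.17611098 0.16694773]
30.575 [0.12516566 0.14164011 0.14215519]
```

View pics/c.png

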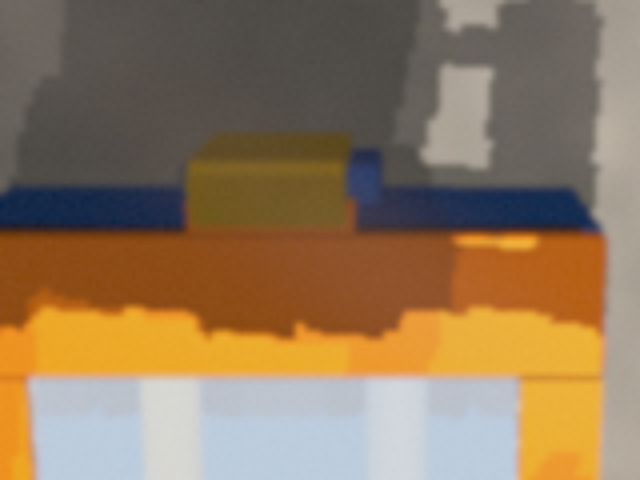

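The crop shows the yellow catch hooked over the tongue, which is visible as an orange sliver on either side of it. The lid angle measures about 0.010 rad in two views, and the catch is within about 1 mm of rest. I hand in.

```bash
python3 -c "
from h import *
env.job_done(); print(env.get_time())"
```

```text
the job is handed in; nothing more can be done
the job is handed in; nothing more can be done
```

The steel axle is in the empty groove of the blue case and the lid is latched shut. I handed the job in at about 31 s; no verdict was reported.

- **Axle:** I lifted it off the rack and lowered it until light contact. It lay about 6 mm along the groove and 1 mm across it, with its top at 53.7 mm (53 expected). Those are from one wrist view before closing; the across figure may include some rib pixels.
- **Brass axle:** It looked undisturbed in that view, but its fit was poor because a finger hid part of it. Neither axle was measured again after the lid closed.
- **Lid:** I swung it over from behind and pressed it down. The force reached about 27 N, more than the 15 N expected, because I pressed on until it met a hard stop. With the robot clear, it measured about 0.010 rad in two views. Two other fits to one earlier picture, with less of the lid in view, gave -0.001 and 0.005 rad.
- **Catch:** It was back within about 1 mm of its resting position, and visibly over the tongue.
- **Other things on the bench:** The plank and the other bench items looked unmoved in the pictures; I did not measure them. The tool force was near zero at hand-in.

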